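# Sort tested power modules into pass and reject nests by tag

### The job

Two of the three modules on the sloping rack have been tested and tagged. Put the one with the round tag into the nest marked with the round disc (pass) and the one with the bar tag into the nest marked with the bar (reject), each lying flat and fully down in the foam pocket with its tag up; set them down, do not drop them. Leave the untagged module in its place on the rack and do not knock the other things on the bench about.

Things in the scene. Friction and masses are not known exactly. Their poses are not given: they have to be found in the camera images.
- module_round_center (a point): Aluminium box module with grey ends and vent slots, 110 (x) x 50 (y) x 54 mm (z), 0.35 kg. A black round tag, 36 mm across, in the middle of its top. The point is its middle, 27 mm above its underside; z points out of its top. It starts on the rack, x down the slope, top leaning 0.5 rad from vertical away from the robot. Neighbours lie 96 mm apart (46 mm free between).
- module_bar_center (a point): Aluminium box module with grey ends and vent slots, 110 (x) x 50 (y) x 54 mm (z), 0.35 kg. A black straight bar tag, 44 x 14 mm, across the middle of its top. The point is its middle, 27 mm above its underside; z points out of its top. It starts on the rack, x down the slope, top leaning 0.5 rad from vertical away from the robot. Neighbours lie 96 mm apart (46 mm free between).
- module_blank_center (a point): Aluminium box module with grey ends and vent slots, 110 (x) x 50 (y) x 54 mm (z), 0.35 kg. It has no tag on its top: untested, stays on the rack. The point is its middle, 27 mm above its underside; z points out of its top. It starts on the rack, x down the slope, top leaning 0.5 rad from vertical away from the robot. Neighbours lie 96 mm apart (46 mm free between).
- module_round: The round-tagged module, origin in the middle of its underside.
- module_bar: The bar-tagged module, origin in the middle of its underside.
- rack: White rack fixed to the bench, 310 mm wide (y), 140 mm deep (x), three modules side by side on it. Its slope falls along its x, away from the robot, at 0.5 rad from 100 to 30 mm above the bench; a lip 14 mm high along the lower edge holds the modules; no walls between them. Origin on the bench under its middle.
- nest_pass_pocket (a point): Point at the floor centre, 8 mm above the bench, of the pocket in the fixed pass nest: 188 x 90 mm, 22 mm high, dark foam in a steel tray; a black round disc, 36 mm across on the plate at its -x end. Pocket 118 (x) x 58 (y) x 14 mm deep for one flat module, either way round; a 54 mm wide finger slot, as deep, crosses it at mid-length. z up. A seated module's middle is 27 mm above the point.
- nest_reject_pocket (a point): Point at the floor centre, 8 mm above the bench, of the pocket in the fixed reject nest: 188 x 90 mm, 22 mm high, dark foam in a steel tray; a black straight bar, 44 x 14 mm on the plate at its -x end. Pocket 118 (x) x 58 (y) x 14 mm deep for one flat module, either way round; a 54 mm wide finger slot, as deep, crosses it at mid-length. z up. A seated module's middle is 27 mm above the point.
- fan: Bystander: loose black cooling fan, 80 x 80 x 25 mm, in front of the rack. Origin on its underside.
- screwdriver: Bystander: loose screwdriver, 190 mm, lying in front of the rack.
- bottle: Bystander: loose white bottle, 52 mm across, 130 mm high, standing behind the nests and rack. Origin on its underside.
- tape: Bystander: loose roll of tape, 96 mm across, 25 mm high, behind the nests. Origin on its underside.
- meter: Bystander: loose grey multimeter, 150 x 75 x 32 mm, to the right of the nests. Origin on its underside.
- driver: Bystander: loose power screwdriver, 240 mm long, lying behind the rack. Origin on its underside.
- carton: Bystander: loose cardboard box, 120 x 90 x 70 mm, to the left of the rack. Origin on its underside.

How it is judged:
By the outcome, as a careful person would: the job done as asked, in the order asked, and still so for the second after the job is handed in, with the robot touching nothing.
It also fails if it takes over 64 s, if anything falls off the work surface, if the arm or the gripper's body presses on something with over 40 N, if the wrist force passes 120 N, or if a joint passes its speed limit or range.

### The arm

A 6-joint arm with a two-finger parallel gripper is mounted at the origin on the work surface. World frame = base frame: x ahead of the robot, y to its left, z up, the work surface at z = 0. Lengths are in mm, angles in rad, forces in N, time in s.
With the tool pointing down it reaches from about 300 to 775 mm from the base axis. Payload 14.6 kg.
Tool frame: the origin (TCP) lies on the centre line of the jaws, within the pads' length; the fingertips stand 19 mm ahead of it and the grasp point (between the pads) is the TCP (bot.tip_reach is the distance from the TCP to the fingertips, in mm); y points along the fingers, x is the direction in which the jaws open and shut, and the axes are right-handed (so a half turn about y gives the same grasp; the last joint's range is limited). The gripper opens to 85 mm and grips with 20 to 120 N. Pads are 22 mm wide; open, the fingers measure 114 mm over their backs; the gripper's body (76 mm by 85 mm) begins 54 mm behind the grasp point. The pads swing forward as they close: fully open they stand 13 mm farther back than shut.
Start: joints at [-1.382, 0.3, 1.521, -0, 1.321, -0.067], TCP at [139.154, -532.096, 250.281] pointing down, gripper open.
Joint ranges: [-3.03, 3.03], [-0.79, 2.21], [0.23, 2.52], [-1.04, 4.18], [0, 3.07], [-2.55, 2.55]. Speed limits (rad/s): [2.22, 2.22, 2.57, 3.14, 3.14, 3.14].

### API

Orientations are given as a unit quaternion [w, x, y, z].
In Python, from rig import bot gives the robot as it stands. Calls block until the motion is done:
- bot.move_to(position, orientation): joint-space move of the TCP to a pose.
- bot.servo_line(position, attitude=None, speed=150, until_force=None): straight line of the TCP; attitude=None keeps the orientation; speed is the mean speed in mm/s. With until_force (N) it stops when the force on the tool has changed by that much, and returns True; else False.
- bot.move_joints(angles): joint-space move.
- bot.move_gripper(opening, grip_force=None): finger opening in mm; grip_force is the grip in N (None keeps the last); returns when the fingers have stopped.
- bot.dwell(seconds).
- bot.ik(position, orientation): joint angles nearest the present ones, or None.
- bot.read_state(): the state.
- bot.read_camera(name): name is "side" or "top"; returns a dict with "image" (420x560x3 uint8, blue, green, red), "depth" (420x560 float32, mm along the optical axis (not along the pixel's ray), 0 where there is no reading), "fovy" (degrees; the focal length in pixels is half the picture's height over the tangent of half this angle, whatever the lens; pixels are square), "cx", "cy" (the principal point, pixels), "k1" (the pictures are not rectified: a ray, as slopes to the right and down, at radius r is drawn at 1 + k1 r^2 times it, then the intrinsics apply), "eye" and "attitude" of the camera in the world. Camera axes: x right, y down, z forward; pixel columns grow to the right and rows downward; lengths in mm; the calibration is good to about 2 mm. A picture is of the moment at which its call begins.
A pose or a line that the arm cannot do raises bot.MotionError and nothing moves.
- bot.finish_job(): hands the job in, once; it reports no verdict.
The state is a dict: "clock": time; "joint_positions": joint angles; "qvel": joint speeds; "effort": joint torques, N m; "ee_pos": TCP position; "tool_rot": TCP orientation; "ft_force": force on the tool from outside, world axes, zero at the start; "moment": the same for the moment, N m; "grip_width": finger opening in mm.
Only numpy, scipy, OpenCV 4.12 (cv2) and the standard library are available. Lean on these libraries where they do the work, as an engineer would, in place of code of your own. Each camera call takes 0.05 s, during which the arm holds its last target. There are 200 camera calls.

## Working session

There is one attempt and no reset: what is moved stays moved. The work goes in short steps, each a Python script; the robot and the scene stay as the last script left them, time stands still between calls to the robot, and variables do not carry over. Pictures are saved under pics/ and viewed, about 8 in all and at most 12, crops included, and the job is handed in when it is done.

```bash
mkdir -p pics; ls
python3 - <<'E'
from rig import bot
import numpy as np, cv2
for n in("top","side"):
    c=bot.read_camera(n); cv2.imwrite(f"pics/{n}0.png",c["image"]); np.save(f"pics/{n}0.npy",c["depth"])
    print(n,{k:v for k,v in c.items() if k not in("image","depth")})
print(bot.read_state())
E
```

```text
pics
top {'fovy': 48.0437620467572, 'cx': 286.85812595120854, 'cy': 205.0651127779733, 'k1': 0.036209101791343984, 'eye': array([ 265.30584952,    7.53146386, 1493.73831071]), 'attitude': array([ 0.06831284, -0.6709936 ,  0.73464358, -0.07348298])}
side {'fovy': 54.49963101472657, 'cx': 280.10299582376035, 'cy': 207.4896658683128, 'k1': -0.03544838469233366, 'eye': array([  394.1380008 , -1225.08922986,   863.1537738 ]), 'attitude': array([-0.48033928,  0.87420292, -0.05868891,  0.03998804])}
{'clock': 0.1, 'joint_positions': array([-1.38157898e+00,  3.00406756e-01,  1.52151993e+00, -2.93086210e-06,
        1.32068705e+00, -6.66246550e-02]), 'qvel': array([ 0.00011137,  0.00066515, -0.00054491, -0.00044723, -0.00087847,
       -0.00094566]), 'effort': array([ 1.49075171e-03, -5.44375956e+01, -3.62371588e+01, -1.04851040e-04,
        3.03790948e-03, -9.75463763e-06]), 'ee_pos': array([ 139.13116759, -531.91780242,  249.78246624]), 'tool_rot': array([ 0.55993932, -0.55946252,  0.43239926, -0.43185707]), 'ft_force': array([ 0.09684042, -0.18402137,  0.34666571]), 'moment': array([ 0.04868131,  0.02333604, -0.00918985]), 'grip_width': 85.05037490190966}
```

View pics/top0.png

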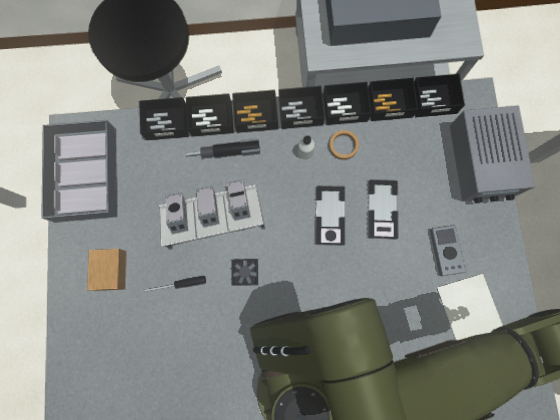

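View pics/side0.png

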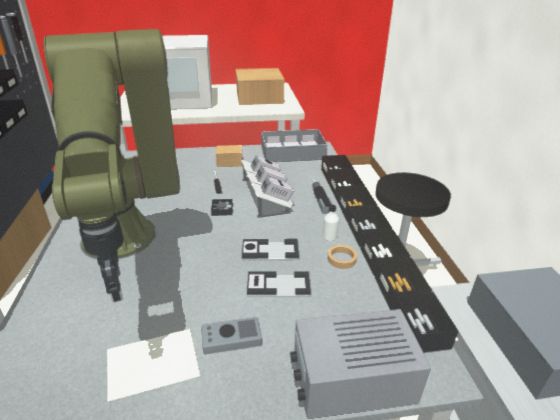

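The top view shows the rack at about (210,210). The modules on it are round-tagged (175,208), blank (207,200) and apparently bar-tagged (238,186). The nests are at (330,213), pass, and (383,208), reject.

```bash
cat > h.py <<'E'
from rig import bot
import numpy as np, cv2
from scipy.spatial.transform import Rotation as R
def rot(q): return R.from_quat(q,scalar_first=True)
def ray(c,uv):
    f=210/np.tan(np.radians(c["fovy"]/2)); K=np.array([[f,0,c["cx"]],[0,f,c["cy"]],[0,0,1.]])
    p=cv2.undistortPoints(np.array(uv,float).reshape(-1,1,2),K,np.array([c["k1"],0,0,0,0.])).reshape(-1,2)
    return np.c_[p,np.ones(len(p))]
def world(c,uv,z=None,depth=None):
    d=ray(c,uv); w=rot(c["attitude"]).apply(d)
    t=(z-c["eye"][2])/w[:,2] if z is not None else depth
    return c["eye"]+w*np.asarray(t)[:,None]
def cloud(c):
    v,u=np.mgrid[:420,:560]
    return world(c,np.stack([u.ravel(),v.ravel()],1),depth=c["depth"].ravel()).reshape(420,560,3)
E
python3 - <<'E'
from h import *
c=bot.read_camera("top"); np.savez("pics/top.npz",**c)
P=cloud(c); np.save("pics/P.npy",P)
im=c["image"]
cv2.imwrite("pics/rack.png",cv2.resize(im[170:255,150:275],None,fx=6,fy=6,interpolation=cv2.INTER_CUBIC))
cv2.imwrite("pics/nest.png",cv2.resize(im[170:250,305:405],None,fx=7,fy=7,interpolation=cv2.INTER_CUBIC))
for p in [(175,208),(207,200),(238,186),(330,205),(330,236),(383,205),(383,229),(245,272),(143,250),(300,250)]:
    print(p,P[p[1],p[0]].round(1))
E
```

```text
(175, 208) [568.7 319.3 105.3]
(207, 200) [585.2 223.  102.4]
(238, 186) [623.4 128.   89.9]
(330, 205) [ 554.1 -155.1   10.7]
(330, 236) [ 452.9 -143.    22.9]
(383, 205) [ 539.4 -324.9    7.2]
(383, 229) [ 460.  -311.2   23.2]
(245, 272) [365.2 131.   24. ]
(143, 250) [465.8 450.1  -3.6]
(300, 250) [419.9 -45.7   0.7]
```

View pics/rack.png

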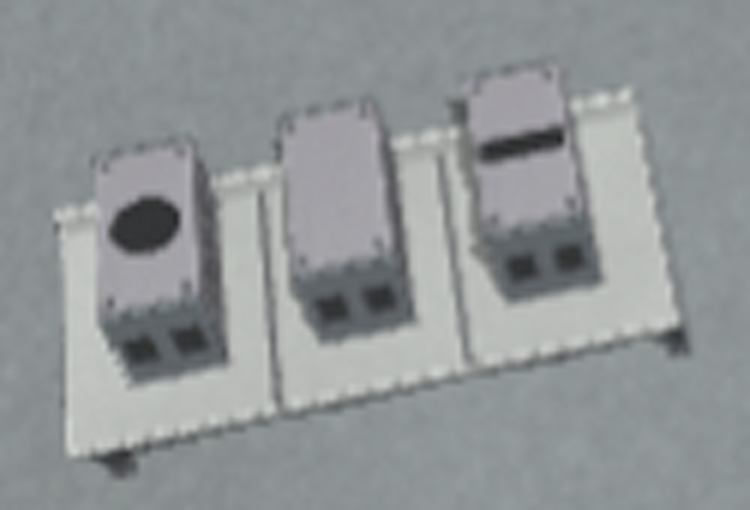

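View pics/nest.png

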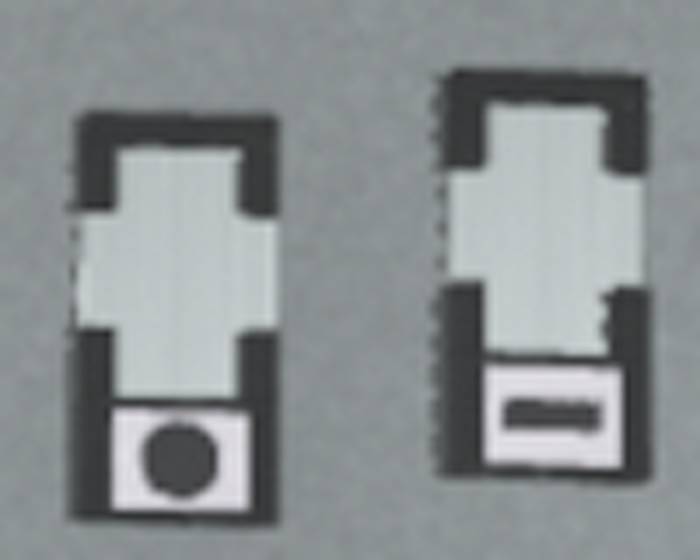

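Run:
```python
from h import *
c=bot.read_camera("side"); np.savez("pics/side.npz",**c); im=c["image"]
cv2.imwrite("pics/srack.png",cv2.resize(im[150:215,236:300],None,fx=9,fy=9,interpolation=cv2.INTER_CUBIC))
cv2.imwrite("pics/snest.png",cv2.resize(im[232:300,236:316],None,fx=8,fy=8,interpolation=cv2.INTER_CUBIC))
# ik check, rough poses
s=bot.read_state(); print(rot(s["tool_rot"]).as_matrix().round(2))
def q(yaw,tilt,flip):
    # jaw axis=module y(+/-), tool y = -module z
    M=(R.from_euler('z',yaw)*R.from_euler('y',tilt)).as_matrix()
    x=M[:,1]*flip; y=-M[:,2]; return R.from_matrix(np.c_[x,y,np.cross(x,y)]).as_quat(scalar_first=True)
for nm,p in (("round",[560,319,85]),("bar",[610,128,85])):
  for t in (0,.15,.3,.5):
    for fl in (1,-1):
      M=R.from_euler('y',t)
      print(nm,t,fl,[None if (j:=bot.ik(list(np.array(p)+[h*np.sin(t),0,h*np.cos(t)]),q(-.1,t,fl))) is None else np.round(j,2) for h in (0,120)])
for p in ([530,-150,40],[530,-320,40]):
  for fl in (1,-1): print(p,fl,[None if (j:=bot.ik([p[0],p[1],p[2]+h],q(-.1,0,fl))) is None else np.round(j,2) for h in (0,120)])
```

```text
[[ 0.25 -0.    0.97]
 [-0.97  0.    0.25]
 [-0.   -1.    0.  ]]
round 0 1 [array([ 0.46,  0.67,  1.37,  0.  ,  1.09, -1.01]), array([ 0.46,  0.55,  1.28,  0.  ,  1.32, -1.01])]
round 0 -1 [array([ 0.46,  0.67,  1.37, -0.  ,  1.09,  2.13]), array([ 0.46,  0.55,  1.28, -0.  ,  1.32,  2.13])]
round 0.15 1 [array([ 0.43,  0.73,  1.28,  0.08,  1.26, -1.07]), array([ 0.42,  0.65,  1.12,  0.07,  1.5 , -1.06])]
round 0.15 -1 [array([0.43, 0.73, 1.28, 0.08, 1.26, 2.08]), array([0.42, 0.65, 1.12, 0.07, 1.5 , 2.08])]
round 0.3 1 [array([ 0.41,  0.8 ,  1.18,  0.15,  1.43, -1.1 ]), array([ 0.39,  0.77,  0.96,  0.14,  1.68, -1.08])]
round 0.3 -1 [array([0.41, 0.8 , 1.18, 0.15, 1.43, 2.04]), array([0.39, 0.77, 0.96, 0.14, 1.68, 2.06])]
round 0.5 1 [array([ 0.38,  0.9 ,  1.04,  0.23,  1.65, -1.12]), array([ 0.36,  0.95,  0.71,  0.23,  1.93, -1.08])]
round 0.5 -1 [array([0.38, 0.9 , 1.04, 0.23, 1.65, 2.02]), array([0.36, 0.95, 0.71, 0.23, 1.93, 2.06])]
bar 0 1 [array([ 0.15,  0.63,  1.44,  0.  ,  1.06, -1.32]), array([ 0.15,  0.5 ,  1.35,  0.  ,  1.29, -1.32])]
bar 0 -1 [array([ 0.15,  0.63,  1.44, -
[... 505 characters left out ...]
bar 0.5 1 [array([ 0.11,  0.88,  1.08,  0.1 ,  1.67, -1.37]), array([ 0.1 ,  0.94,  0.73,  0.1 ,  1.96, -1.35])]
bar 0.5 -1 [array([0.11, 0.88, 1.08, 0.1 , 1.67, 1.77]), array([0.1 , 0.94, 0.73, 0.1 , 1.96, 1.79])]
[530, -150, 40] 1 [array([-0.34,  0.57,  1.69,  0.  ,  0.89, -1.81]), array([-0.34,  0.39,  1.62,  0.  ,  1.13, -1.81])]
[530, -150, 40] -1 [array([-0.34,  0.57,  1.69, -0.  ,  0.89,  1.33]), array([-0.34,  0.39,  1.62, -0.  ,  1.13,  1.33])]
[530, -320, 40] 1 [array([-0.6 ,  0.69,  1.47, -0.  ,  0.98, -2.07]), array([-0.6 ,  0.53,  1.41,  0.  ,  1.2 , -2.07])]
[530, -320, 40] -1 [array([-0.6 ,  0.69,  1.47, -0.  ,  0.98,  1.07]), array([-0.6 ,  0.53,  1.41, -0.  ,  1.2 ,  1.07])]
```

View pics/srack.png

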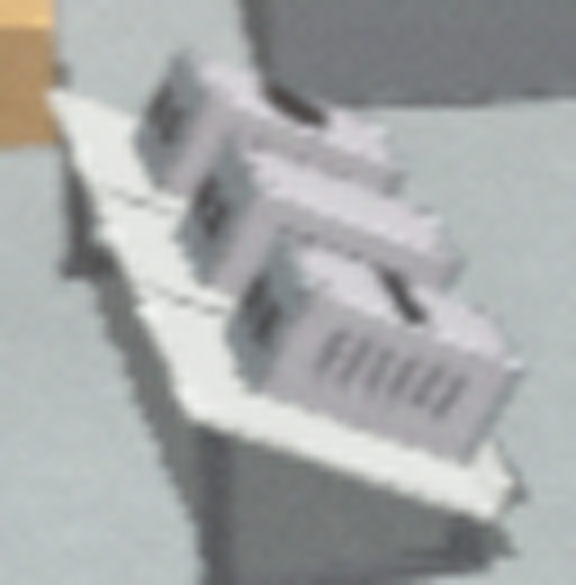

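View pics/snest.png

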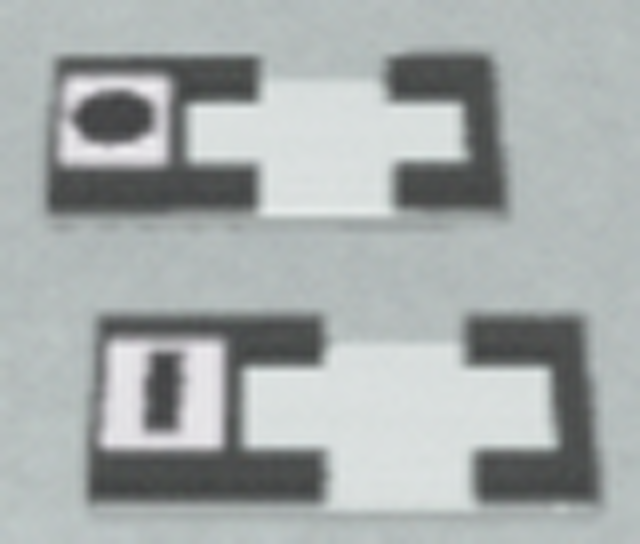

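The enlarged crops show the pocket edges, the slots and the module top corners and tags clearly, so I fit the poses to both views.

```bash
cat > fit.py <<'E'
from h import *
from scipy.optimize import least_squares
T=dict(np.load("pics/top.npz")); S=dict(np.load("pics/side.npz"))
def px(X,Y,k,u0,v0): return [(X+.5)/k-.5+u0,(Y+.5)/k-.5+v0]
top=lambda X,Y:(T,px(X,Y,7,305,170)); sid=lambda X,Y:(S,px(X,Y,8,236,232))
N={"pass":[(top,[(115,175,22,1,29),(112,370,22,1,29),(243,180,8,1,-29),(238,370,8,1,-29),(180,147,8,0,59),(180,399,22,0,-59),(97,212,8,0,27),(260,215,8,0,27),(97,330,22,0,-27),(258,329,22,0,-27),(280,160,22,1,-45),(278,430,22,1,-45)]),
 (sid,[(220,102,8,1,29),(430,103,8,1,29),(220,164,22,1,-29),(430,164,22,1,-29),(187,130,22,0,-59),(467,130,8,0,59),(260,85,22,0,-27),(257,190,22,0,-27),(388,80,8,0,27),(395,185,8,0,27)])],
"reject":[(top,[(485,140,22,1,29),(484,330,22,1,29),(604,140,8,1,-29),(607,330,8,1,-29),(545,104,8,0,59),(545,354,22,0,-59),(466,168,8,0,27),(628,172,8,0,27),(466,283,22,0,-27),(628,286,22,0,-27),(650,110,22,1,-45),(650,440,22,1,-45)]),
 (sid,[(280,367,8,1,29),(510,367,8,1,29),(280,450,22,1,-29),(510,450,22,1,-29),(243,405,22,0,-59),(553,405,8,0,59),(322,345,22,0,-27),(327,475,22,0,-27),(466,345,8,0,27),(475,475,8,0,27)])]}
for n,l in N.items():
  for which in ((0,),(1,),(0,1)):
    W=[];A=[];V=[]
    for k in which:
        f,pts=l[k]
        for X,Y,z,a,v in pts:
            c,p=f(X,Y); W.append(world(c,[p],z=z)[0,:2]);A.append(a);V.append(v)
    W=np.array(W);A=np.array(A);V=np.array(V)
    def res(p):
        L=(W-p[:2])@R.from_euler('z',p[2]).as_matrix()[:2,:2]; return L[np.arange(len(A)),A]-V
    r=least_squares(res,[530,-150 if n=="pass" else -320,0]); print(n,which,r.x.round(3),res(r.x).round(1))
rt=lambda X,Y:(T,px(X,Y,6,150,170)); rs=lambda X,Y:(S,px(X,Y,9,236,150))
M={"round":([(97,155),(190,143),(208,303),(105,315),(145,224)],[(296,105,0,0)]),
"blank":([(283,117),(372,102),(392,255),(298,268)],[]),
"bar":([(470,82),(555,68),(578,213),(485,230),(521,145)],[(398,292,0,0),(520,368,55,-25)])}
C=[(55,25),(55,-25),(-55,-25),(-55,25),(0,0)]
obs=[];idx=[]
for i,(n,(a,b)) in enumerate(M.items()):
    for (X,Y),xy in zip(a,C): obs.append((i,*rt(X,Y),(*xy,27)))
    for X,Y,x,y in b: obs.append((i,*rs(X,Y),(x,y,27)))
rays=[(i,c["eye"],rot(c["attitude"]).apply(ray(c,[p])[0]),np.array(l)) for i,c,p,l in obs]
def res(p):  # blank pose + yaw; neighbours at +-96 along y plus slack
    Q=R.from_euler('z',p[3])*R.from_euler('y',.5); out=[]
    for i,e,d,l in rays:
        w=p[:3]+Q.apply(l+[0,96*(1-i),0])+np.array([p[4+2*i],p[5+2*i],0])
        d=d/np.linalg.norm(d); out+=list(np.cross(w-e,d))
    return np.r_[out,np.array(p[4:])*1.0]
r=least_squares(res,[575,223,85,0]+[0]*6); p=r.x; print(p.round(3)); print(np.linalg.norm(res(p)[:-6].reshape(-1,3),axis=1).round(1))
Q=R.from_euler('z',p[3])*R.from_euler('y',.5)
for i,n in enumerate(M): print(n,(p[:3]+Q.apply([0,96*(1-i),0])+[p[4+2*i],p[5+2*i],0]).round(1))
# depth check on module tops
P=np.load("pics/P.npy")
for i,n in enumerate(M):
    c=p[:3]+Q.apply([0,96*(1-i),0]); L=Q.inv().apply(P.reshape(-1,3)-c); m=(abs(L[:,0])<40)&(abs(L[:,1])<17)&(abs(L[:,2]-27)<20); print(n,"top z by depth",np.median(L[m,2]).round(1),m.sum(), np.polyfit(L[m,0],L[m,2],1).round(3))
E
python3 fit.py
```

```text
pass (0,) [ 5.42596e+02 -1.53330e+02 -1.18000e-01] [ 0.7  0.8 -1.3  0.5  0.9 -1.1  1.1  1.8 -2.6 -0.1 -0.6 -0.1]
pass (1,) [ 5.45844e+02 -1.52885e+02 -1.29000e-01] [ 0.9  0.7 -1.  -0.6  0.8  0.7 -1.2 -1.5 -0.1  1.3]
pass (0, 1) [ 5.4421e+02 -1.5320e+02 -1.2200e-01] [ 0.5  0.3 -1.4  0.  -0.7 -2.7 -0.6  0.3 -4.3 -1.5 -0.8 -0.8  1.7  0.9
 -0.2 -0.4  2.3  2.3  0.6 -0.3  1.8  2.7]
reject (0,) [ 5.47838e+02 -3.23012e+02 -1.27000e-01] [-0.   0.4  0.7  0.   0.7 -1.2  1.   1.8 -1.8 -0.5 -1.3  0.2]
reject (1,) [ 5.50441e+02 -3.22121e+02 -1.24000e-01] [ 1.4  1.1 -1.1 -1.4  0.5  0.2 -1.7 -0.5  0.6  0.7]
reject (0, 1) [ 5.49125e+02 -3.22679e+02 -1.25000e-01] [-0.6  0.   0.2 -0.4 -0.5 -2.4 -0.2  0.5 -3.  -1.8 -1.9 -0.1  2.   1.9
 -0.4 -0.6  1.8  1.5 -0.5  0.8  1.8  2. ]
[ 5.70856e+02  2.25231e+02  8.23990e+01  1.21000e-01 -4.92000e-01
 -1.01800e+00  3.88000e-01 -9.70000e-02  1.04000e-01  1.11500e+00]
[0.3 4.7 3.4 3.1 1.7 3.6 1.9 4.2 1.4 5.  4.8 5.5 3.7 3.7 0.4 2.7 1. ]
round [558.8 319.5  82.4]
blank [571.2 225.1  82.4]
bar [582.6 131.1  82.4]
round top z by depth 23.7 222 [6.0000e-03 2.3918e+01]
blank top z by depth 23.8 220 [1.0000e-03 2.3732e+01]
bar top z by depth 24.3 220 [-0.   24.22]
```

```bash
cat >> h.py <<'E'
MOD={"round":[558.8,319.5,80.5],"bar":[582.6,131.1,80.5]}; YR=.121
NEST={"round":[544.2,-153.2,-.122],"bar":[549.1,-322.6,-.125]}
G=4.  # grasp point above module middle
def att(yaw,tilt):
    M=(R.from_euler('z',yaw)*R.from_euler('y',tilt)).as_matrix(); x=-M[:,1]; y=-M[:,2]
    return R.from_matrix(np.c_[x,y,np.cross(x,y)]).as_quat(scalar_first=True)
def pick(n):
    z=(R.from_euler('z',YR)*R.from_euler('y',.5)).apply([0,0,1]); c=np.array(MOD[n]); q=att(YR,.5)
    bot.move_gripper(78); bot.move_to(list(c+z*135),q)
    hit=bot.servo_line(list(c+z*G),speed=90,until_force=15); s=bot.read_state(); print("down hit",hit,s["clock"],s["ee_pos"].round(1),s["ft_force"].round(1))
    if hit: return False
    w=bot.move_gripper(40,60); s=bot.read_state(); print("grip",s["grip_width"],s["ft_force"].round(1))
    if s["grip_width"]<46: return False
    bot.servo_line(list(c+z*150),speed=120)
    s=bot.read_state(); print("lift",s["clock"],s["ee_pos"].round(1),s["grip_width"],s["ft_force"].round(1)); return True
def hover(n,h):
    x,y,a=NEST[n]; bot.move_to([x,y,230],att(a,0)); bot.servo_line([x,y,35+G+h],speed=150)
    s=bot.read_state(); print("hover",s["clock"],s["ee_pos"].round(1),s["grip_width"],s["ft_force"].round(1))
def pics(tag):
    for nm in("top","side"): c=bot.read_camera(nm); np.savez(f"pics/{nm}_{tag}.npz",**c)
E
python3 - <<'E'
from h import *
if pick("bar"):
    hover("bar",30); pics("hb")
    T=dict(np.load("pics/top_hb.npz"));S=dict(np.load("pics/side_hb.npz"))
    a=cv2.resize(T["image"][170:250,350:415],None,fx=6,fy=6,interpolation=cv2.INTER_CUBIC)
    b=cv2.resize(S["image"][230:310,240:325],None,fx=6,fy=6,interpolation=cv2.INTER_CUBIC)[:480,:410]
    cv2.imwrite("pics/hb.png",np.hstack([a,b]))
E
```

```text
down hit False 5.0167 [584.8 131.4  84.4] [-0.3 -0.4  0.7]
grip 49.357245462699275 [2.5 0.7 2.2]
lift 6.75 [653.7 139.8 211.5] 49.21724222002282 [-0.1 -0.3 -3.8]
hover 9.7083 [ 549.5 -322.9   70.1] 49.31245581112437 [ 0.   0.3 -3.6]
```

View pics/hb.png

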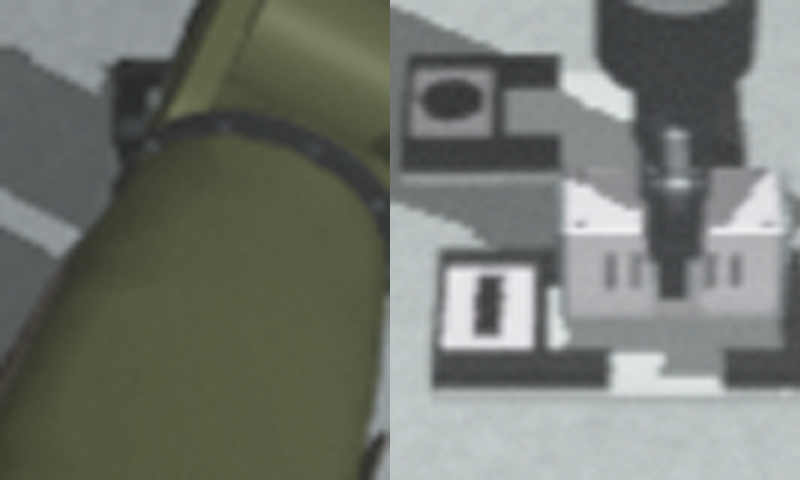

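The picture shows the bar module level in the jaws above the reject nest. Its near face spans (563..782, 235..318), with the finger at 672. I'll compare it with the nest in the same camera.

```bash
cat > chk.py <<'E'
from h import *
def near(c,pts,k,u0,v0,tcp,yaw):
    n=np.array([-np.sin(yaw),np.cos(yaw),0]); p0=np.array(tcp)-25*n
    for X,Y in pts:
        d=rot(c["attitude"]).apply(ray(c,[[(X+.5)/k-.5+u0,(Y+.5)/k-.5+v0]])[0]); t=(p0-c["eye"])@n/(d@n)
        w=c["eye"]+t*d; print((X,Y),"rel TCP x,z:",((w-tcp)@np.array([np.cos(yaw),np.sin(yaw),0])).round(1),(w[2]-tcp[2]).round(1))
E
python3 - <<'E'
from chk import *
S=dict(np.load("pics/side_hb.npz"))
near(S,[(563-390,235),(782-390,232),(566-390,317),(781-390,318),(672-390,290)],6,240,230,[549.5,-322.9,70.1],-.125)
E
```

```text
(173, 235) rel TCP x,z: -49.9 21.8
(392, 232) rel TCP x,z: 54.4 23.5
(176, 317) rel TCP x,z: -48.6 -30.7
(391, 318) rel TCP x,z: 56.5 -31.6
(282, 290) rel TCP x,z: 2.8 -13.2
```

```bash
sed -i 's/"round":\[544.2/"round":[542.8/; s/"bar":\[549.1/"bar":[547.7/' h.py
cat >> h.py <<'E'
def lower(n,z=37.):
    x,y,a=NEST[n]; p=[x,y]; bot.servo_line([x,y,bot.read_state()["ee_pos"][2]],speed=30) 
    hit=bot.servo_line([x,y,z],speed=25,until_force=6); s=bot.read_state(); print("low",hit,s["clock"],s["ee_pos"].round(1),s["ft_force"].round(1),s["moment"].round(2)); return hit
def release(n):
    x,y,a=NEST[n]; bot.move_gripper(66); bot.servo_line([x,y,150],speed=120); print("rel",bot.read_state()["clock"],bot.read_state()["ft_force"].round(1))
E
python3 - <<'E'
from h import *
lower("bar")
E
```

```text
low True 11.1833 [ 547.6 -322.6   39.4] [-0.6  0.1  5.8] [ 0.23 -0.02  0.08]
```

Contact came at z = 39.4 against 39 expected for a seated module, so it is down in the pocket. Release it and fetch the round one.

Run:
```python
from h import *
release("bar")
if pick("round"):
    hover("round",30); pics("hr")
    S=dict(np.load("pics/side_hr.npz"))
    cv2.imwrite("pics/hr.png",cv2.resize(S["image"][215:305,230:320],None,fx=6,fy=6,interpolation=cv2.INTER_CUBIC))
```

```text
rel 12.575 [-0.3 -0.1  0.1]
down hit False 16.8 [561.  319.8  84.4] [-0.  -0.1 -1.1]
grip 49.29206844267228 [2.3 1.9 4.4]
lift 18.5333 [630.  328.1 211.6] 49.53946172651302 [-0.1  0.2 -3.5]
hover 21.5417 [ 543.3 -153.3   69.9] 49.287327786753465 [ 0.2 -0.4 -2.7]
```

View pics/hr.png

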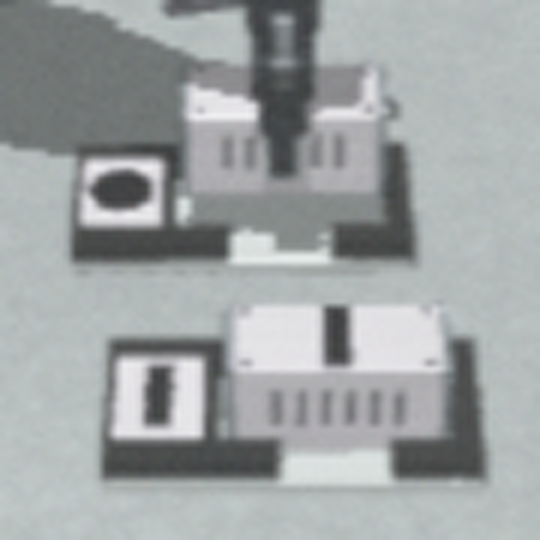

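The bar module sits flat in the reject pocket. The round one is centred on the finger (186..382, finger at 283) above the pass nest, so lower it.

Run:
```python
from h import *
lower("round")
if 38<bot.read_state()["ee_pos"][2]<41.5:
    release("round")
    s=bot.read_state(); bot.move_joints([-1.382,.3,1.521,0,1.321,1.3]); pics("end"); print(bot.read_state()["clock"])
    T=dict(np.load("pics/top_end.npz"));S=dict(np.load("pics/side_end.npz"))
    a=cv2.resize(T["image"][130:300,80:470],None,fx=2,fy=2,interpolation=cv2.INTER_CUBIC)
    b=cv2.resize(S["image"][140:300,190:390],None,fx=2,fy=2,interpolation=cv2.INTER_CUBIC)
    o=np.zeros((600,780,3),np.uint8); n=a.shape[0]; b=b[:600-n]; o[:n]=a; 
    b=cv2.resize(S["image"][225:305,230:330],(325,260)); o[n:,:325]=b
    b=cv2.resize(S["image"][140:220,200:340],(455,260)); o[n:,325:]=b
    cv2.imwrite("pics/end.png",o)
    P=cloud(T)
    for m,(x,y,a) in NEST.items():
        L=R.from_euler('z',-a).apply(P.reshape(-1,3)-[x,y,0]); k=(abs(L[:,0])<45)&(abs(L[:,1])<18); print(m,np.median(L[k,2]),[np.median(L[k&(abs(L[:,0]-d)<12),2]).round(1) for d in(-35,35)],[np.median(L[k&(abs(L[:,1]-d)<6),2]).round(1) for d in(-12,12)])
```

```text
low True 23.0 [ 542.7 -153.2   39.6] [-1.8  0.8  6.6] [0.3  0.12 0.01]
rel 24.3833 [ 0.7 -0.7 -1. ]
26.5083
round 61.74529879485499 [np.float64(60.6), np.float64(61.6)] [np.float64(61.9), np.float64(61.7)]
bar 61.53654201293556 [np.float64(61.4), np.float64(61.7)] [np.float64(61.6), np.float64(61.4)]
```

View pics/end.png

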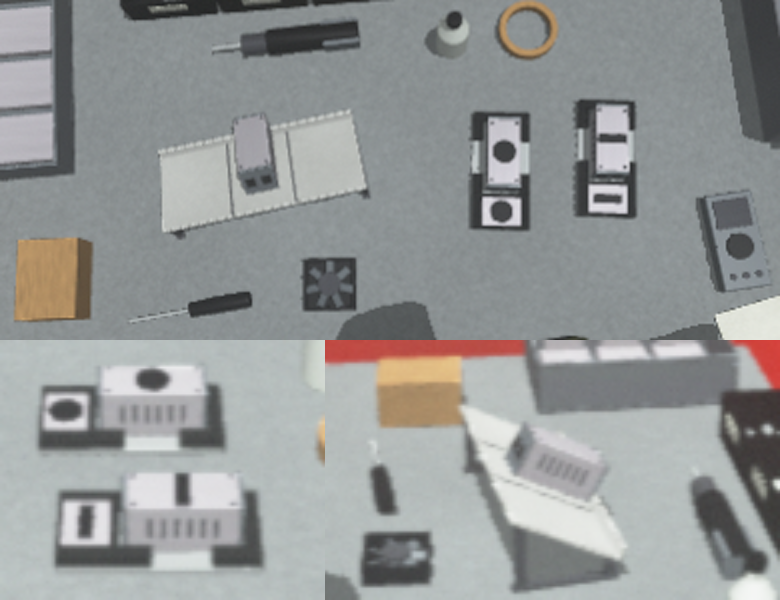

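Both modules are seated flat, each beside its matching mark. The blank is still on the rack and the bystanders look unmoved.

```bash
python3 -c "
from rig import bot
print(bot.finish_job())"
```

```text
the job is handed in; nothing more can be done
None
```

The round-tagged module is in the pass nest and the bar-tagged one is in the reject nest, both flat with the tag up. I lowered each until it touched (about 6 N) before releasing it, and handed the job in at about 26.5 s of the 64 s allowed.

- **Seating:** contact came at TCP heights of 39.6 mm (round) and 39.4 mm (bar), where 39 mm means fully down. The depth image put their tops at 61.7 and 61.5 mm, against 62 mm expected. The two ends of each module agreed within about 1 mm.
- **Rest of the bench:** in the last pictures the untagged module is in its place on the rack and the other things look unmoved. I judged that by eye and did not measure it.
- **Disagreement:** the two cameras differed by about 3 mm in x on the nest positions. I checked the side camera against the gripper at the first nest, found it reading about 2.8 mm high, and corrected both nest positions. Neither lowering caught on a pocket edge.
- **Depth against corners:** depth put the module tops on the rack about 3 mm lower than my corner fit. I used a value between the two, and both grasps held.

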